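Tap the wedge tight in the clamp

TASK

The round bush in the wedge clamp is still loose. Pick up the plain steel tube standing on the bench and use its lower end to tap the wooden wedge straight down into its slot until it goes no further and the jaw holds the bush tight; then stand the tube upright on the bench again, away from the clamp. Do not push the wedge or the jaw with the gripper itself, and leave the other things on the bench where they are.

Things in the scene. Friction and masses are not known exactly. Their poses are not given: they have to be found in the camera images.
- tube_mid (a point): Middle of the plain turned steel tube used as tapper: open, upright on the bench, 42 mm diameter, 66 mm tall, bore about 24 mm, 0.45 kg; this point is on its axis, 33 mm above its lower end; z up the tube. Grip it across the diameter at or just above this point: its lower end stays free below the fingers. Near it stand a screw-cap jar of like size and a smaller bush; the three swap places.
- wedge_top (a point): Centre of the wooden wedge's flat top. Upright in the clamp's slot; 36 mm wide (x), 75 long (z, up), thickness (y) 23 at the top, 8 at the toe, taper 1 in 5. Starts loose, top about 120 mm over the bench; jaw and cheek beside it end at 80 to 84 mm. Slides down under 3 to 10 N; locks about 22 mm lower (top near 98 mm), then stands firm under 15 to 20 N and stays when let go. Push here.
- clamp_jaw (a joint): How far the wedge has driven the clamp's sliding jaw towards the V-shaped stop, in m: 0 at the start, about 0.0045 when it presses the bush against the stop. It stays where it is left.
- bush_mid (a point): Middle of the steel and rubber bush to be clamped: 45 mm diameter, 53 mm tall, upright (z up) between the clamp's V stop and jaw, with about 4 mm of play. The clamp has a dark steel base plate 96 by 136 mm, 12 mm thick, fixed to the bench; the wedge stands about 40 mm from the bush's axis.
There are look-alikes about, which are no part of the job. Leave any pink or yellow look-alike of the part that bears bush_mid alone.

How it is judged:
On the way, in this order (a step that is already met when the one before it is completed fails the run):
1. the steel tube is picked up (height (world z) of tube_mid above 0.09 m), for 0.1 s.
2. the wedge is driven down with the tube and the jaw reaches the bush (value of joint clamp_jaw above 0.003 m and height (world z) of tube_mid above 0.09 m).
At the end, for the whole second after the job is handed in: Jaw over 3 mm in and pressing on the bush (over 1 N); wedge top 85 to 106 mm above the bench; wedge and bush within 8 degrees of upright, bush on the clamp's base; tube on the bench within 8 degrees of upright, over 80 mm from the wedge (value of joint clamp_jaw above 0.003 m and contact force between clamp_jaw and rubber_bush above 1 N and height (world z) of wedge_top between 0.085 and 0.106 m and angle between each of wedge_top, bush_mid, tube_mid's own z axis and vertical below 0.15 rad and height (world z) of bush_mid below 0.045 m and height (world z) of tube_mid below 0.038 m and horizontal distance between tube_mid and wedge_top above 0.08 m); the robot touches nothing.
It fails at once if the wedge is pushed by the gripper or arm itself (contact force between any of the fingers, the arm and wedge above 1 N).
It fails at once if the jaw is pushed by the gripper or arm itself (contact force between any of the fingers, the arm and clamp_jaw above 1 N).
It fails at once if another thing on the bench is moved by more than 30 mm (distance of any of small_jar, small_bush, rubber_sleeve, ball_joint, spray_can, pliers from where it was at the start of the episode above 0.03 m).
It also fails if it takes over 48 s, if anything falls off the work surface, if the arm or the gripper's body presses on something with over 40 N, if the wrist force passes 120 N, or if a joint passes its speed limit or range.

ROBOT

A 6-joint arm with a two-finger parallel gripper is mounted at the origin on a cart in front of the work surface, level with it; the furniture and walls round the work are solid. World frame = base frame: x ahead of the robot, y to its left, z up, the work surface at z = 0. Lengths are in m, angles in rad, forces in N, time in s.
With the tool pointing down it reaches from about 0.3 to 0.875 m from the base axis. Payload 6.4 kg.
Tool frame: the origin (TCP) lies on the mounting face of the last link; the fingertips stand 173 mm ahead of it and the grasp point (between the pads) lies 155 mm ahead of it (ctrl.tip_reach is the distance from the TCP to the fingertips, in m); z points along the fingers, y is the line along which they close (so a half turn about z gives the same grasp; the last joint's range is limited). The gripper opens to 85 mm and grips with 20 to 120 N. Pads are 22 mm wide; open, the fingers measure 114 mm over their backs; the gripper's body (76 mm by 85 mm) begins 54 mm behind the grasp point. The pads swing forward as they close: fully open they stand 13 mm farther back than shut.
Start: joints at [1.136, 0.181, 1.607, -0, 1.354, -0.206], TCP at [0.13, 0.56, 0.405] pointing down, gripper open.
Joint ranges: [-2.99, 2.99], [-0.89, 2.07], [0.3, 2.58], [-1.14, 4.28], [0, 2.63], [-3.12, 3.12]. Speed limits (rad/s): [2.57, 2.57, 3.01, 3.14, 3.14, 3.14].

INTERFACE

Orientations are given as a unit quaternion [w, x, y, z].
In Python, from bench import ctrl gives the robot as it stands.
- The arm moves only by the shell command python3 -m pendant 'ROWS'. ROWS is JSON, a list that holds one entry, the list of rows, each a list of 7 numbers: the opening, from 0 (shut) to 1 (fully open), then the shift along the tool's x, y, z in mm, then the turn, a rotation vector about the tool's x, y, z in rad. A call has 1 to 5 rows; each row is the pose to reach, as a shift and turn from the pose commanded when the call began, along the tool's axes at that moment; what a row does not reach only later rows make up. A row lasts 1/12 s, in which the tool goes at most 41.7 mm and 7.16 degrees, less where a joint would pass 70% of its speed; a pose out of reach is approached as far as the arm can. A call with a gripper value outside its range is refused whole. The fingers move at their own pace and stop on an object; the grip force is fixed at half the most. Time passes only in rows, so rows that repeat a pose let the fingers close. It gives the time, the measured TCP pose, the force, the opening and the grip force at its end, in the units of the state.
- ctrl.get_obs(): the state, without advancing time (a new reading comes with each control period).
- ctrl.camera(name): name is "side" or "top" or "wrist"; returns the picture (480x640x3 uint8, red, green, blue); there is no depth.
- ctrl.camera_params(name): a dict with "mtx" (3x3 intrinsics, pixels), "world_from_camera" (4x4, takes a point from camera to world coordinates); the wrist camera has in their place "tool_from_camera" (4x4, takes a point from camera to tool coordinates, whose origin is the TCP and whose axes are the flange's). Camera axes: x right, y down, z forward; pixel columns grow to the right and rows downward; lengths in m; the calibration is good to about 2 mm. The wrist camera is an equidistant fisheye: a pixel r from the principal point sees the ray r / f radians off the axis. A picture is of the moment at which its call begins: read the wrist's pose just before it. camera_params takes no time and is no camera call.
- ctrl.hand_in(): hands the job in; it is judged then, once.
Trained networks look in the newest picture that a camera, given by its name, has taken for a name from the list of things; names that differ only in an ending like _2 or _b are one class to them, and where a whole thing is asked for, a point or a joint stands for the part that bears it (a point fixed in the world has none). Each returns a list of dicts, best first, with "confidence" (0 to 1); they miss things now and then, are a little off and sometimes report something else, mostly with a low value. They report only what shows in the picture. A call takes as long as a camera call. They do not tell look-alikes from the thing itself.
- ctrl.boxes_of(camera, name): "point" ([column, row] as shares, 0 to 1, of the picture: columns of its width, rows of its height, amid what is visible of it).
The state is a dict: "time_s": time; "q": joint angles; "dq": joint speeds; "joint_efforts": joint torques, N m; "eef_pos": TCP position; "eef_rot": TCP orientation; "wrist_force": force on the tool from outside, world axes, zero at the start; "torque": the same for the moment, N m; "opening": opening from 0.0 (shut) to 1.0 (fully open); "grasp_force": force on a finger pad.
Only numpy, scipy, OpenCV 4.12 (cv2) and the standard library are available. Lean on these libraries where they do the work, as an engineer would, in place of code of your own. Each camera call takes 0.05 s, during which the arm holds its last target. There are 200 camera calls.

## Working session

There is one attempt and no reset: what is moved stays moved. The work goes in short steps, Python scripts to look and compute and a shell command to move; the robot and the scene stay as the last step left them, time stands still between calls to the robot, and variables do not carry over. Pictures are saved under pics/ and viewed, at most 10 in all, crops included, and the job is handed in when it is done.

```bash
ls; mkdir -p pics; python3 - <<'E'
from bench import ctrl
import cv2
o=ctrl.get_obs();print(o['time_s'],o['eef_pos'],o['eef_rot'],ctrl.tip_reach)
for c in ['top','side']:
    im=ctrl.camera(c);cv2.imwrite(f'pics/{c}0.png',im[:,:,::-1])
    p=ctrl.camera_params(c);print(c,p['mtx'],p['world_from_camera'])
    for n in ['tube_mid','wedge_top','clamp_jaw','bush_mid']:
        print(n,[(round(d['point'][0]*640),round(d['point'][1]*480),round(d['confidence'],2)) for d in ctrl.boxes_of(c,n)][:5])
E
```

```text
pics
0.0 [0.130288   0.55978842 0.40376443] [-2.89641645e-04  1.14149966e-01  9.93463119e-01 -8.55904657e-04] 0.1734
top [[470.13714267   0.         318.14102432]
 [  0.         470.13714267 238.33218362]
 [  0.           0.           1.        ]] [[ 0.00749699 -0.98182166  0.18965764  0.32926815]
 [-0.99995611 -0.00842644 -0.00409475 -0.06199863]
 [ 0.00561845 -0.18961862 -0.98184174  1.03331533]
 [ 0.          0.          0.          1.        ]]
tube_mid [(349, 255, 0.63)]
wedge_top [(236, 245, 0.56)]
clamp_jaw []
bush_mid [(263, 309, 0.9), (193, 268, 0.83), (249, 202, 0.74), (261, 254, 0.72), (295, 305, 0.57)]
side [[480.41895002   0.         313.99419089]
 [  0.         480.41895002 237.88679384]
 [  0.           0.           1.        ]] [[ 0.99903485 -0.00345374 -0.04378856  0.51328281]
 [ 0.0381534  -0.42572641  0.9040472  -0.80162341]
 [-0.02176429 -0.90484535 -0.42518374  0.44551425]
 [ 0.          0.          0.          1.        ]]
tube_mid [(323, 288, 0.62)]
wedge_top [(321, 202, 0.83)]
clamp_jaw [(321, 216, 0.52)]
bush_mid [(381, 242, 0.78), (319, 232, 0.71), (302, 220, 0.71), (258, 265, 0.65)]
```

View pics/top0.png

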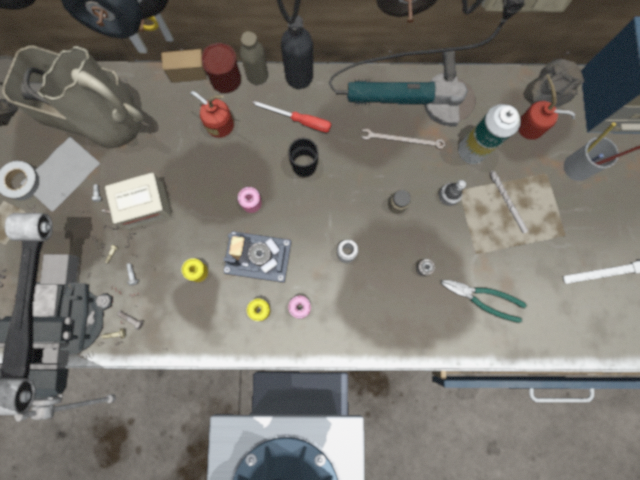

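View pics/side0.png

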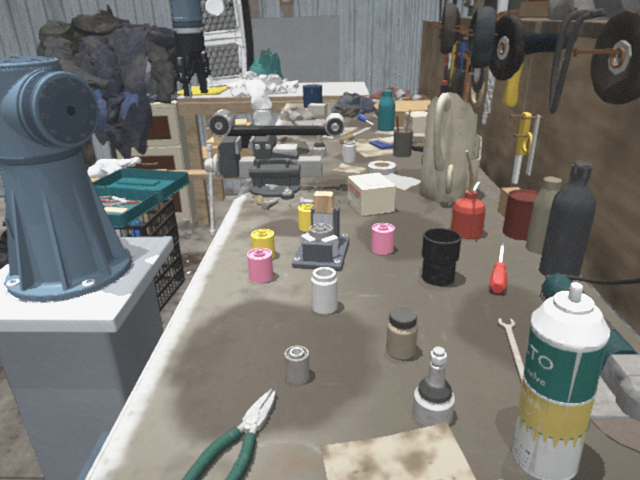

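The top view shows the open white steel tube at (347,250), the capped jar at (400,201) and the small bush at (426,267). The clamp is at (257,257), with its wedge at (236,246). In the side view the tube is at (324,290) and the wedge at (323,200). The pink and yellow bushes are look-alikes. I'm taking the open, capless tube, and will check it in a close crop.

```bash
python3 - <<'E'
import cv2,numpy as np
t=cv2.imread('pics/top0.png');s=cv2.imread('pics/side0.png')
f=lambda im,x,y,w,h:cv2.resize(im[y:y+h,x:x+w],None,fx=5,fy=5,interpolation=cv2.INTER_CUBIC)
a=np.hstack([f(t,215,220,80,60),f(t,320,220,80,60)])
b=np.hstack([f(s,285,185,80,60),f(s,285,260,80,60)])
cv2.imwrite('pics/crop0.png',np.vstack([a,b]))
E
```

```text
(no output)
```

View pics/crop0.png

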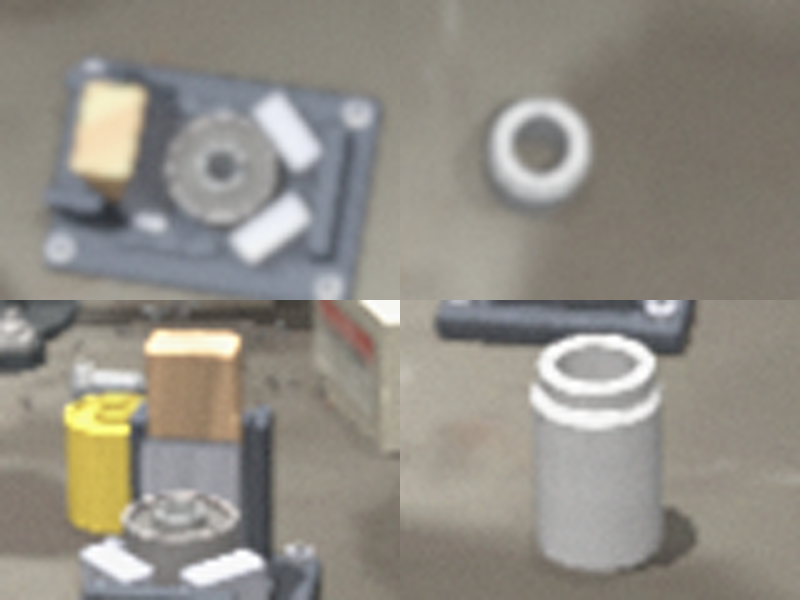

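The crop confirms the open tube, with its rim centre at top (348.2,249.4) and side (324.4,273). The wedge's top face centre is at top (237.2,245.6) and side (323.7,193.6). The clamp is yawed about 7.7°.

```bash
cat > h.py <<'E'
from bench import ctrl
import numpy as np, cv2
from scipy.spatial.transform import Rotation as R
def plane(c,px,z):
    p=ctrl.camera_params(c);T=np.array(p['world_from_camera'])
    d=T[:3,:3]@np.linalg.solve(p['mtx'],[*px,1]);return T[:3,3]+d*(z-T[2,3])/d[2]
def tool():
    o=ctrl.get_obs();w,x,y,z=o['eef_rot'];return np.array(o['eef_pos']),R.from_quat([x,y,z,w]),o
def wplane(px,z):
    p=ctrl.camera_params('wrist');K=np.array(p['mtx']);e,r,_=tool()
    u=(np.array(px)-K[:2,2])/K[0,0];th=np.hypot(*u)
    d=np.array([*(u/th*np.sin(th)),np.cos(th)]);T=np.array(p['tool_from_camera'])
    d=r.apply(T[:3,:3]@d);c=e+r.apply(T[:3,3]);return c+d*(z-c[2])/d[2]
def wproj(pt):
    p=ctrl.camera_params('wrist');K=np.array(p['mtx']);e,r,_=tool();T=np.array(p['tool_from_camera'])
    q=T[:3,:3].T@(r.inv().apply(np.array(pt)-e)-T[:3,3]);th=np.arctan2(np.hypot(*q[:2]),q[2])
    return K[:2,2]+K[0,0]*th*q[:2]/np.hypot(*q[:2])
def rel(tgt):
    e,r,_=tool();return np.round(1000*r.inv().apply(np.array(tgt)-e),1)
E
python3 - <<'E'
from h import *
print('tube',plane('top',(348.2,249.4),.066),plane('side',(324.4,273),.066))
print('wedge',plane('top',(237.2,245.6),.12),plane('side',(323.7,193.6),.12))
for n,c in dict(jar=(400,201),sb=(426,267),bush=(259,254)).items(): print(n,plane('top',c,.05))
# yaw of clamp
a=plane('top',(232,232),.012);b=plane('top',(291.4,239.6),.012);print(np.degrees(np.arctan2(*(b-a)[[0,1]])))
e,r,o=tool();print(r.as_matrix().round(3))
for t in [(0.304,-0.12,0.33)]: print(rel(t))
E
```

```text
tube [ 0.49313521 -0.12893629  0.066     ] [ 0.49599514 -0.1273435   0.066     ]
wedge [0.4897325  0.09359508 0.12      ] [0.49113215 0.09637685 0.12      ]
jar [ 0.60306998 -0.24275235  0.05      ]
sb [ 0.4596102  -0.29394166  0.05      ]
bush [0.48438656 0.05873381 0.05      ]
-173.07726615563422
[[-0.974  0.227 -0.   ]
 [ 0.227  0.974 -0.   ]
 [ 0.    -0.    -1.   ]]
[-323.3 -622.9   74.7]
```

```bash
python3 -m pendant '[[[1,-33,-38,0,0,0,0],[1,-66,-76,0,0,0,0],[1,-94,-108,0,0,0,0],[1,-120,-138,0,0,0,0],[1,-146,-168,0,0,0,0]]]'; python3 -c "
from h import *
print(rel((.4945,-.128,.32)))"
```

```text
time_s: 0.92
eef_pos: [0.228, 0.3743, 0.4047]
eef_rot: [0.0, 0.114, 0.994, 0.0]
wrist_force: [1.2, -0.3, 1.1]
opening: 0.998
grasp_force: 0.0
[-373.  -429.2   84.7]
```

```bash
python3 -m pendant '[[[1,-26,-30,0,0,0,0],[1,-52,-60,0,0,0,0],[1,-78,-90,0,0,0,0],[1,-104,-120,0,0,0,0],[1,-130,-150,0,0,0,0]]]'; python3 -m pendant '[[[1,-26,-30,0,0,0,0],[1,-52,-60,0,0,0,0],[1,-78,-90,0,0,0,0],[1,-104,-120,0,0,0,0],[1,-130,-150,0,0,0,0]]]'; python3 -c "
from h import *
print(rel((.4945,-.128,.32)))"
```

```text
time_s: 1.33
eef_pos: [0.3207, 0.1986, 0.4051]
eef_rot: [0.001, 0.114, 0.993, 0.0]
wrist_force: [0.7, 0.5, -0.1]
opening: 1.004
grasp_force: 0.0
time_s: 1.75
eef_pos: [0.4134, 0.0227, 0.4051]
eef_rot: [0.001, 0.114, 0.993, -0.0]
wrist_force: [0.9, 1.4, 0.3]
opening: 0.994
grasp_force: 0.0
[-113.1 -128.3   85.2]
```

```bash
python3 -m pendant '[[[1,-26,-30,20,0,0,0],[1,-52,-60,40,0,0,0],[1,-78,-88,60,0,0,0],[1,-98,-110,75,0,0,0],[1,-106,-119,85,0,0,0]]]'; python3 -m pendant '[[[1,0,0,0,0,0,0],[1,0,0,0,0,0,0],[1,0,0,0,0,0,0]]]'; python3 - <<'E'
from h import *
print(rel((.4945,-.128,.196)))
im=ctrl.camera('wrist')
print(wproj((.4945,-.128,.066)),wproj((.4905,.095,.12)))
for n in ['tube_mid','wedge_top']: print(n,[(round(d['point'][0]*640),round(d['point'][1]*480),round(d['confidence'],2)) for d in ctrl.boxes_of('wrist',n)][:5])
cv2.imwrite('pics/w1.png',im[:,:,::-1])
E
```

```text
time_s: 2.17
eef_pos: [0.4904, -0.1191, 0.318]
eef_rot: [-0.0, 0.116, 0.993, -0.0]
wrist_force: [-0.7, 0.2, 0.5]
opening: 1.001
grasp_force: 0.0
time_s: 2.42
eef_pos: [0.4891, -0.1146, 0.3201]
eef_rot: [-0.0, 0.114, 0.993, 0.0]
wrist_force: [-0.2, 0.0, -0.2]
opening: 1.003
grasp_force: 0.0
[ -8.3 -11.8 124.1]
[303.97323303 254.43782158] [648.10301016 193.72981535]
tube_mid [(311, 248, 0.95)]
wedge_top [(623, 185, 0.65), (551, 178, 0.56)]
```

View pics/w1.png

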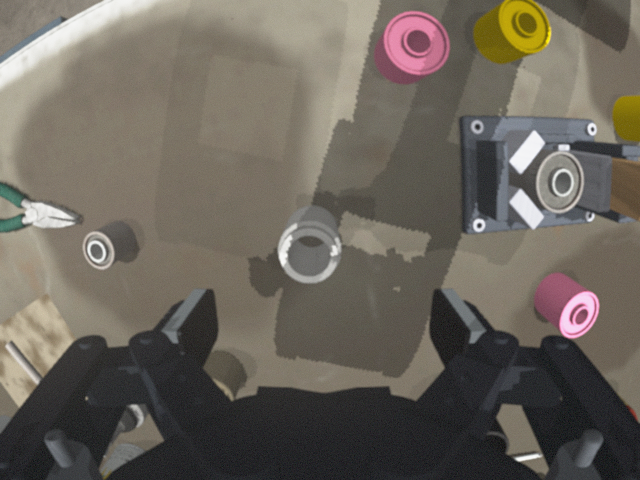

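The wrist view shows the tube rim centred at about (310,253). The fingers come down on clear bench at either side, and the jar lies behind at (228,375).

```bash
python3 - <<'E'
from h import *
t=wplane((310,253),.066);print(t,rel([t[0],t[1],.196]),wplane((228,375),.05))
E
```

```text
[ 0.49481759 -0.12406372  0.066     ] [ -7.4  -8.3 124.8] [ 0.58647636 -0.21578667  0.05      ]
```

```bash
python3 -m pendant '[[[1,-7.5,-10,0,0,0,0],[1,-7.5,-10,30,0,0,0],[1,-7.5,-10,60,0,0,0],[1,-7.5,-10,90,0,0,0],[1,-7.5,-10,112,0,0,0]]]'; python3 -m pendant '[[[1,0,0,10,0,0,0],[1,0,0,10,0,0,0],[1,0,0,10,0,0,0],[0.3,0,0,10,0,0,0],[0.3,0,0,10,0,0,0]]]';python3 -m pendant '[[[0.2,0,0,0,0,0,0],[0.2,0,0,0,0,0,0],[0.2,0,0,0,0,0,0],[0.2,0,0,0,0,0,0],[0.2,0,0,0,0,0,0]]]'
```

```text
time_s: 2.98
eef_pos: [0.4941, -0.1267, 0.2062]
eef_rot: [-0.0, 0.114, 0.994, -0.0]
wrist_force: [-0.3, -0.3, 0.3]
opening: 1.003
grasp_force: 0.0
time_s: 3.4
eef_pos: [0.4953, -0.1271, 0.1995]
eef_rot: [0.002, 0.114, 0.993, -0.001]
wrist_force: [-0.6, 0.8, 0.3]
opening: 0.751
grasp_force: 0.0
time_s: 3.82
eef_pos: [0.4949, -0.1268, 0.1992]
eef_rot: [0.001, 0.114, 0.993, -0.0]
wrist_force: [-2.3, 1.3, 8.6]
opening: 0.471
grasp_force: 59.7
```

```bash
python3 -m pendant '[[[0.2,0,0,-10,0,0,0],[0.2,0,0,-40,0,0,0],[0.2,0,0,-75,0,0,0],[0.2,0,0,-110,0,0,0],[0.2,0,0,-145,0,0,0]]]';python3 -m pendant '[[[0.2,0,0,-10,0,0,0],[0.2,0,0,-15,0,0,0],[0.2,0,0,-15,0,0,0]]]';  python3 - <<'E'
from h import *
print(rel((.4905,.095,.36)),rel((.4905,.095,.36))[:2]*.7)
E
```

```text
time_s: 4.23
eef_pos: [0.4935, -0.1262, 0.3439]
eef_rot: [-0.001, 0.114, 0.993, 0.0]
wrist_force: [0.2, -0.1, -5.0]
opening: 0.469
grasp_force: 62.7
time_s: 4.48
eef_pos: [0.494, -0.1265, 0.3577]
eef_rot: [0.0, 0.114, 0.993, -0.0]
wrist_force: [-0.6, 0.1, -6.1]
opening: 0.473
grasp_force: 62.7
[ 53.7 214.9  -2.4] [ 37.59 150.43]
```

```bash
python3 -m pendant '[[[0.2,8,30,0,0,0,0],[0.2,16,65,0,0,0,0],[0.2,24,100,0,0,0,0],[0.2,32,128,0,0,0,0],[0.2,35,140,0,0,0,0]]]'; python3 -m pendant '[[[0.2,0,0,0,0,0,0],[0.2,0,0,0,0,0,0],[0.2,0,0,0,0,0,0]]]'; python3 - <<'E'
from h import *
im=ctrl.camera('wrist');print(wproj((.4905,.095,.12)),rel((.4905,.095,.36)))
cv2.imwrite('pics/w2.png',im[:,:,::-1])
E
```

```text
time_s: 4.9
eef_pos: [0.4902, 0.021, 0.3541]
eef_rot: [-0.004, 0.113, 0.994, 0.001]
wrist_force: [0.3, -0.3, -5.5]
opening: 0.473
grasp_force: 63.2
time_s: 5.15
eef_pos: [0.4915, 0.0173, 0.3558]
eef_rot: [-0.002, 0.114, 0.993, -0.0]
wrist_force: [0.4, 0.5, -5.8]
opening: 0.472
grasp_force: 63.2
[451.07310066 220.72845493] [19.  75.8 -3.7]
```

View pics/w2.png

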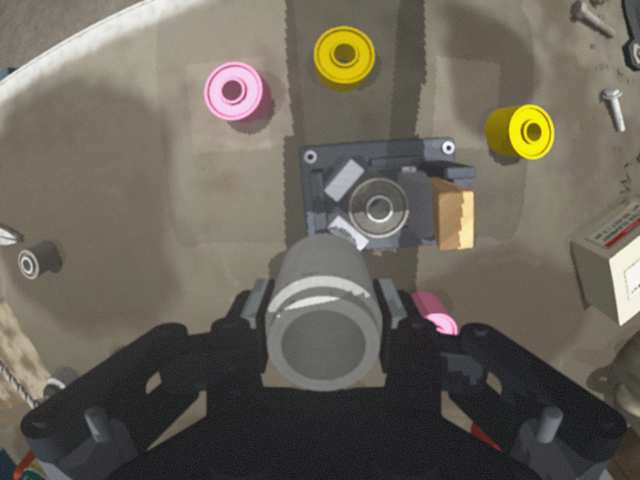

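The wrist view shows the tube upright in the grip. The wedge's top face is centred at about (456,219), against a predicted (451,221), so the estimate holds.

```bash
python3 - <<'E'
from h import *
t=wplane((456,219),.12);print(t,rel([t[0],t[1],.36]));print(wplane((440,180),.12),wplane((473,248),.12))
E
python3 -m pendant '[[[0.2,6,25,-2,0,0,0],[0.2,12,50,-4,0,0,0],[0.2,17,68,-4,0,0,0],[0.2,19,77,-4,0,0,0],[0.2,19,77,-4,0,0,0]]]'; python3 -m pendant '[[[0.2,0,0,0,0,0,0],[0.2,0,0,0,0,0,0],[0.2,0,0,0,0,0,0],[0.2,0,0,0,0,0,0]]]'; python3 - <<'E'
from h import *
print(rel((.4905,.096,.36)))
s=ctrl.camera('side')[:,:,::-1];t=ctrl.camera('top')[:,:,::-1]
f=lambda im,x,y,w,h:cv2.resize(im[y:y+h,x:x+w],None,fx=4,fy=4,interpolation=cv2.INTER_CUBIC)
cv2.imwrite('pics/st3.png',np.hstack([f(s,270,130,100,140),f(t,190,180,100,140)]))
E
```

```text
[0.49014916 0.09825144 0.12      ] [20.  78.9 -3.7]
[0.46517792 0.09211688 0.12      ] [0.5107704  0.10696767 0.12      ]
time_s: 5.62
eef_pos: [0.4909, 0.0976, 0.3612]
eef_rot: [-0.0, 0.114, 0.994, 0.0]
wrist_force: [-0.4, -0.6, -4.6]
opening: 0.474
grasp_force: 63.4
time_s: 5.95
eef_pos: [0.4911, 0.0961, 0.3616]
eef_rot: [-0.0, 0.115, 0.993, -0.0]
wrist_force: [0.5, 0.3, -5.5]
opening: 0.469
grasp_force: 63.4
[ 0.5 -0.2  1.6]
```

View pics/st3.png

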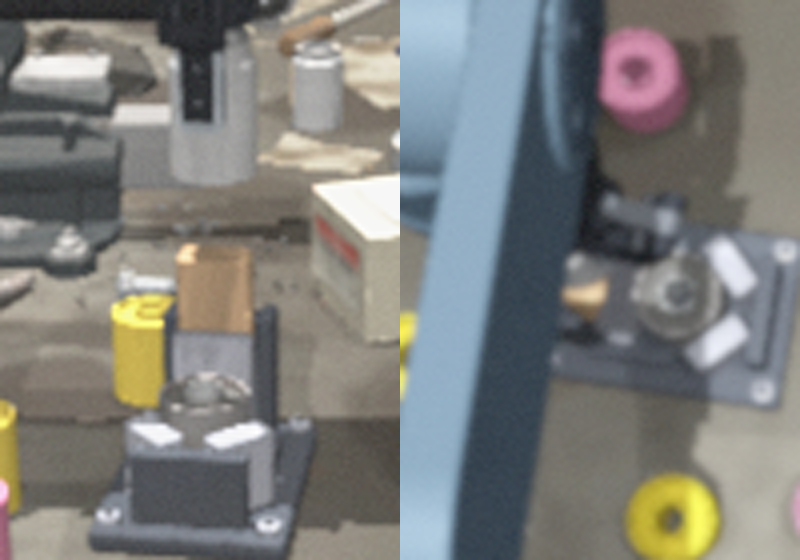

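In the side view the tube (column 213) hangs centred over the wedge (column 214), about 40 mm above it. I'll lower it now.

```bash
python3 -m pendant '[[[0.2,0,0,15,0,0,0],[0.2,0,0,30,0,0,0],[0.2,0,0,38,0,0,0],[0.2,0,0,42,0,0,0],[0.2,0,0,45,0,0,0]]]'; python3 -m pendant '[[[0.2,0,0,2,0,0,0],[0.2,0,0,4,0,0,0],[0.2,0,0,6,0,0,0],[0.2,0,0,7,0,0,0],[0.2,0,0,8,0,0,0]]]'
```

```text
time_s: 6.47
eef_pos: [0.4909, 0.0968, 0.3164]
eef_rot: [-0.0, 0.114, 0.993, -0.0]
wrist_force: [-1.0, 0.1, -4.3]
opening: 0.465
grasp_force: 63.5
time_s: 6.88
eef_pos: [0.4913, 0.0969, 0.3093]
eef_rot: [0.001, 0.114, 0.993, -0.0]
wrist_force: [-1.3, -0.7, -3.0]
opening: 0.468
grasp_force: 63.7
```

```bash
python3 -m pendant '[[[0.2,0,0,2,0,0,0],[0.2,0,0,4,0,0,0],[0.2,0,0,5,0,0,0],[0.2,0,0,6,0,0,0],[0.2,0,0,7,0,0,0]]]'; python3 -m pendant '[[[0.2,0,0,1,0,0,0],[0.2,0,0,2,0,0,0],[0.2,0,0,3,0,0,0],[0.2,0,0,4,0,0,0],[0.2,0,0,4,0,0,0]]]'; python3 - <<'E'
from h import *
s=ctrl.camera('side')[:,:,::-1]
cv2.imwrite('pics/s4.png',cv2.resize(s[130:270,270:370],None,fx=4,fy=4,interpolation=cv2.INTER_CUBIC))
E
```

```text
time_s: 7.3
eef_pos: [0.491, 0.097, 0.3017]
eef_rot: [0.0, 0.114, 0.993, 0.0]
wrist_force: [0.6, -1.2, -1.5]
opening: 0.468
grasp_force: 63.7
time_s: 7.72
eef_pos: [0.4911, 0.097, 0.298]
eef_rot: [0.0, 0.114, 0.993, 0.0]
wrist_force: [-0.6, -0.0, 0.4]
opening: 0.47
grasp_force: 64.2
```

View pics/s4.png

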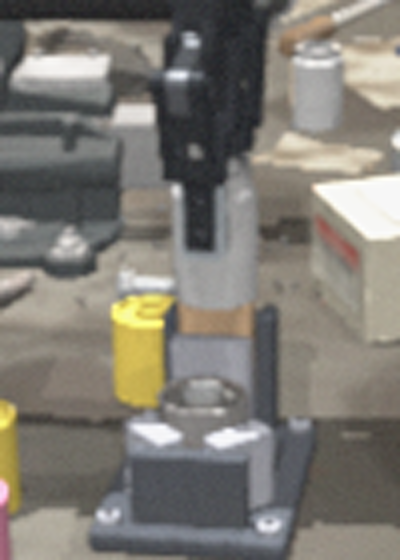

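The tube sits square on the wedge, which has gone down most of the way with about 6 N on it. I'll press on in small steps until it stands firm.

```bash
python3 -m pendant '[[[0.2,0,0,1,0,0,0],[0.2,0,0,1.5,0,0,0],[0.2,0,0,2,0,0,0],[0.2,0,0,2,0,0,0]]]'; python3 -m pendant '[[[0.2,0,0,0.5,0,0,0],[0.2,0,0,1,0,0,0],[0.2,0,0,1.5,0,0,0],[0.2,0,0,1.5,0,0,0]]]'
```

```text
time_s: 8.1
eef_pos: [0.4914, 0.0969, 0.2972]
eef_rot: [0.001, 0.114, 0.993, -0.0]
wrist_force: [-3.8, -1.2, 10.4]
opening: 0.47
grasp_force: 65.2
time_s: 8.43
eef_pos: [0.4917, 0.0969, 0.2967]
eef_rot: [0.001, 0.114, 0.993, -0.0]
wrist_force: [-6.7, -1.4, 16.9]
opening: 0.47
grasp_force: 66.0
```

The force is up 22 N with almost no movement, so the wedge is locked. I'll lift off and carry the tube back to its old place.

```bash
python3 -m pendant '[[[0.2,0,0,-5,0,0,0],[0.2,0,0,-15,0,0,0],[0.2,0,0,-35,0,0,0],[0.2,0,0,-60,0,0,0],[0.2,0,0,-68,0,0,0]]]'; python3 -m pendant '[[[0.2,-4,-20,0,0,0,0],[0.2,-12,-50,0,0,0,0],[0.2,-20,-85,0,0,0,0],[0.2,-29,-120,0,0,0,0],[0.2,-37,-150,0,0,0,0]]]';python3 -m pendant '[[[0.2,-6,-25,0,0,0,0],[0.2,-12,-50,0,0,0,0],[0.2,-16,-66,0,0,0,0],[0.2,-16,-66,0,0,0,0],[0.2,-16,-66,0,0,0,0]]]'; python3 -m pendant '[[[0.2,0,0,0,0,0,0],[0.2,0,0,0,0,0,0],[0.2,0,0,0,0,0,0]]]'; python3 - <<'E'
from h import *
print(rel((.4945,-.127,.203)))
s=ctrl.camera('side')[:,:,::-1]; t=ctrl.camera('top')[:,:,::-1]
f=lambda im,x,y,w,h:cv2.resize(im[y:y+h,x:x+w],None,fx=4,fy=4,interpolation=cv2.INTER_CUBIC)
cv2.imwrite('pics/s5.png',np.hstack([f(s,270,150,100,140),f(t,205,190,100,140)]))
for n in ['tube_mid','wedge_top']: print(n,[(round(d['point'][0]*640),round(d['point'][1]*480),round(d['confidence'],2)) for d in ctrl.boxes_of('side',n)][:3])
E
```

```text
time_s: 8.85
eef_pos: [0.4916, 0.0971, 0.3651]
eef_rot: [0.002, 0.114, 0.993, 0.0]
wrist_force: [2.5, -1.1, -4.8]
opening: 0.474
grasp_force: 63.5
time_s: 9.27
eef_pos: [0.4924, -0.0592, 0.3615]
eef_rot: [-0.0, 0.114, 0.993, -0.0]
wrist_force: [0.8, 0.4, -5.2]
opening: 0.469
grasp_force: 63.6
time_s: 9.68
eef_pos: [0.4932, -0.1261, 0.3613]
eef_rot: [-0.001, 0.115, 0.993, 0.0]
wrist_force: [0.7, 0.4, -5.1]
opening: 0.474
grasp_force: 63.6
time_s: 9.93
eef_pos: [0.4935, -0.1244, 0.362]
eef_rot: [-0.0, 0.113, 0.994, 0.0]
wrist_force: [0.7, 0.1, -4.6]
opening: 0.468
grasp_force: 63.6
[ -1.6  -2.3 159. ]
tube_mid [(327, 203, 0.6)]
wedge_top []
```

View pics/s5.png

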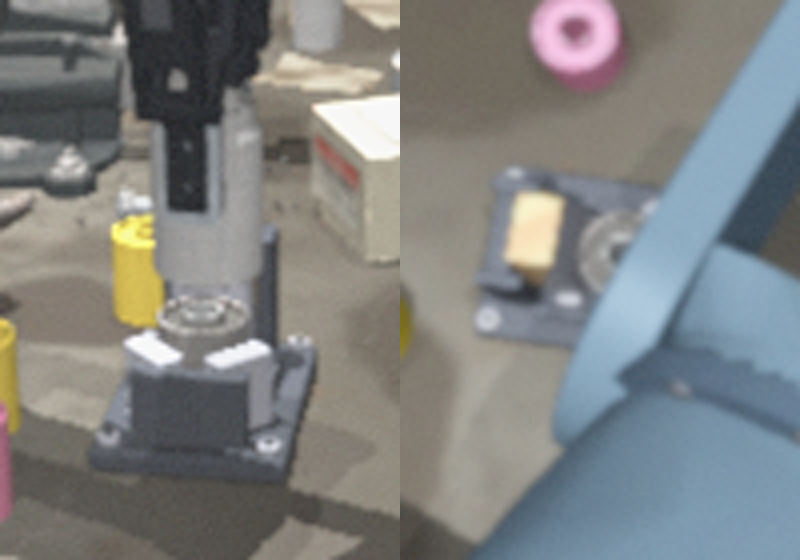

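The wedge stayed down and upright after release (top view, crop (535,232)), and the tube is back over its old place. Next I'll lower it and feel for the bench.

```bash
python3 -m pendant '[[[0.2,-1,-2,20,0,0,0],[0.2,-1,-2,55,0,0,0],[0.2,-1,-2,95,0,0,0],[0.2,-1,-2,130,0,0,0],[0.2,-1,-2,150,0,0,0]]]'; python3 -m pendant '[[[0.2,0,0,2,0,0,0],[0.2,0,0,4,0,0,0],[0.2,0,0,6,0,0,0],[0.2,0,0,7,0,0,0],[0.2,0,0,7,0,0,0]]]'; python3 -m pendant '[[[0.2,0,0,1,0,0,0],[0.2,0,0,2,0,0,0],[0.2,0,0,3,0,0,0],[0.2,0,0,3,0,0,0]]]'
```

```text
time_s: 10.55
eef_pos: [0.4925, -0.1266, 0.2085]
eef_rot: [-0.002, 0.114, 0.993, 0.001]
wrist_force: [-1.1, 1.0, -5.2]
opening: 0.473
grasp_force: 63.4
time_s: 10.97
eef_pos: [0.495, -0.128, 0.2069]
eef_rot: [0.002, 0.114, 0.993, -0.001]
wrist_force: [0.1, 0.4, -5.5]
opening: 0.47
grasp_force: 63.5
time_s: 11.3
eef_pos: [0.4941, -0.1276, 0.2023]
eef_rot: [0.0, 0.114, 0.993, -0.0]
wrist_force: [-0.1, 0.4, -5.5]
opening: 0.471
grasp_force: 63.5
```

```bash
python3 -m pendant '[[[0.2,0,0,1,0,0,0],[0.2,0,0,2,0,0,0],[0.2,0,0,2.5,0,0,0],[0.2,0,0,2.5,0,0,0],[0.2,0,0,2.5,0,0,0]]]'; python3 -m pendant '[[[0.2,0,0,0.5,0,0,0],[0.2,0,0,1,0,0,0],[0.2,0,0,1,0,0,0],[0.2,0,0,1,0,0,0]]]'
```

```text
time_s: 11.72
eef_pos: [0.4941, -0.1276, 0.1996]
eef_rot: [-0.0, 0.114, 0.993, 0.0]
wrist_force: [0.6, -0.2, -5.0]
opening: 0.473
grasp_force: 63.5
time_s: 12.05
eef_pos: [0.4942, -0.1276, 0.1993]
eef_rot: [0.0, 0.114, 0.993, -0.0]
wrist_force: [-3.4, 1.9, 5.5]
opening: 0.472
grasp_force: 64.6
```

The tube touches the bench. I'll open the gripper and back off.

```bash
python3 -m pendant '[[[0.6,0,0,0,0,0,0],[0.8,0,0,0,0,0,0],[1,0,0,0,0,0,0],[1,0,0,0,0,0,0],[1,0,0,0,0,0,0]]]'; python3 -m pendant '[[[1,0,0,0,0,0,0],[1,0,0,-5,0,0,0],[1,0,0,-25,0,0,0],[1,0,0,-55,0,0,0],[1,0,0,-90,0,0,0]]]'; python3 -m pendant '[[[1,30,-20,-30,0,0,0],[1,55,-40,-50,0,0,0],[1,75,-60,-60,0,0,0],[1,90,-80,-60,0,0,0],[1,90,-80,-60,0,0,0]]]';python3 -m pendant '[[[1,0,0,0,0,0,0],[1,0,0,0,0,0,0],[1,0,0,0,0,0,0]]]'; python3 - <<'E'
from h import *
s=ctrl.camera('side')[:,:,::-1]; t=ctrl.camera('top')[:,:,::-1]
f=lambda im,x,y,w,h:cv2.resize(im[y:y+h,x:x+w],None,fx=3,fy=3,interpolation=cv2.INTER_CUBIC)
cv2.imwrite('pics/s6.png',np.hstack([f(s,260,170,120,160),f(t,215,170,145,160)]))
E
```

```text
time_s: 12.47
eef_pos: [0.4942, -0.1277, 0.1988]
eef_rot: [0.0, 0.114, 0.993, -0.0]
wrist_force: [0.6, -0.3, 0.0]
opening: 1.0
grasp_force: 0.0
time_s: 12.88
eef_pos: [0.4932, -0.1272, 0.2883]
eef_rot: [-0.002, 0.114, 0.993, 0.001]
wrist_force: [1.2, -0.0, 0.7]
opening: 1.002
grasp_force: 0.0
time_s: 13.3
eef_pos: [0.3862, -0.1868, 0.3502]
eef_rot: [0.001, 0.115, 0.993, -0.001]
wrist_force: [-0.3, -0.3, -0.1]
opening: 1.0
grasp_force: 0.0
time_s: 13.55
eef_pos: [0.3887, -0.1847, 0.3485]
eef_rot: [-0.0, 0.114, 0.993, 0.0]
wrist_force: [0.8, -0.1, -0.3]
opening: 0.999
grasp_force: 0.0
```

View pics/s6.png

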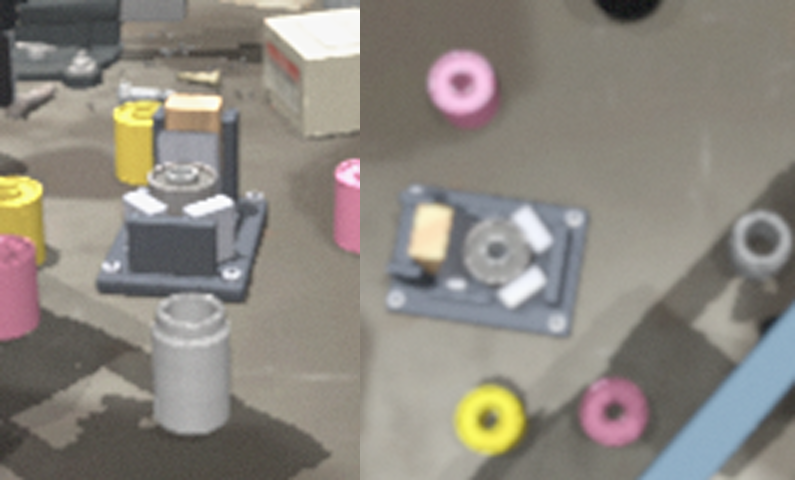

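The picture shows the wedge about 10 px lower (roughly 22 mm), the bush upright against the V stop, the tube upright on the bench and the arm clear of everything.

```bash
python3 -c "
from bench import ctrl
print(ctrl.hand_in())"
```

```text
the job is handed in; nothing more can be done
None
```

I tapped the wedge down about 22 mm with the tube until it stood firm under about 22 N. The bush now sits against the V stop, the tube is upright back in its old place, and the job is handed in; the result wasn't reported and I couldn't measure the jaw's force on the bush.

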